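# Turn up the shop speaker to its mark

### The job

The shop's music is too quiet: on the tabletop speaker, roll the edge of the thumbwheel on, its top going away from the speaker's front, until the ivory index bar stands at the top, level with the brass pointers beside the wheel. It starts two to four clicks short of that; leave it resting on that click. Leave the wheel of the lamp dimmer as it is.

Things in the scene. Friction and masses are not known exactly. Their poses are not given: they have to be found in the camera images.
- speaker: Tabletop speaker, fixed: wooden case 120 (x) x 176 (y) x 66 mm high, two round cloth grilles in front and two on top, a black ribbed thumbwheel (72 mm across, 24 wide) upright in a slot between the top ones. Origin: centre of its underside; +x from front (grilles, robot side) to back, +z up. Brass pointers beside the wheel lie at x = 0; an ivory index bar replaces one rib.
- volume_top (a point): Highest point of the speaker's wheel, fixed to the case at its x = y = 0, 93 mm up; axes as the speaker's. The axle lies along y, 37 mm below; the wheel stands 27 mm clear of the case. It is sprung: a press sinks it (about 1.5 N to start, then 2.5 N a mm, 4 mm at most). A fingertip pressed on it from above at 5 to 12 N and dragged along x carries its edge by friction, about 10 mm a click.
- volume_wheel (a joint): Angle of the speaker's wheel, rad: 0 with the index bar at the top, level with the pointers; grows as the wheel's top rolls along the speaker's +x (louder). 24 ribs, one a click of 0.262 rad (15 degrees); a click takes about 1 N at the edge and a spring pawl draws a released wheel to the nearest whole click. Stops at -1.75 and 1.13; starts 2 to 4 clicks below 0.
- dimmer_index (a point): Index bar on the edge of the lamp dimmer's wheel, which must not be turned. The dimmer is the smaller wooden box without grilles, 88 x 84 x 50 mm, its wheel 52 mm across, 16 mm wide, top 69 mm above the table. Speaker and dimmer stand side by side, about 0.28 m apart, either one on the left.

How it is judged:
At the end, for the whole second after the job is handed in: The speaker's thumbwheel rests with its index bar at the top, within 10 degrees (0.175 rad) of the pointers, that is on the click at 0 and not the one before or after; the edge of the dimmer's wheel is within 6 mm of where it was (value of joint volume_wheel between -0.175 and 0.175 rad and velocity of joint volume_wheel between -0.1 and 0.1 rad/s and distance of dimmer_index from where it was at the start of the episode below 0.006 m); the robot touches nothing.
It fails at once if the lamp dimmer's wheel is turned (its edge moves by more than 12 mm) (distance of dimmer_index from where it was at the start of the episode above 0.012 m).
It also fails if it takes over 42 s, if anything falls off the work surface, if the arm or the gripper's body presses on something with over 40 N, if the wrist force passes 120 N, or if a joint passes its speed limit or range.

### The arm

A 6-joint arm with a two-finger parallel gripper is mounted at the origin on a cart in front of the work surface, level with it; the furniture and walls round the work are solid. World frame = base frame: x ahead of the robot, y to its left, z up, the work surface at z = 0. Lengths are in m, angles in rad, forces in N, time in s.
With the tool pointing down it reaches from about 0.4 to 0.925 m from the base axis. Payload 12.5 kg.
Tool frame: the origin (TCP) lies midway between the tips of the shut fingers; the grasp point (between the pads) lies 19 mm behind it; z points along the fingers, y is the line along which they close (so a half turn about z gives the same grasp; the last joint's range is limited). The gripper opens to 95 mm and grips with 3 to 60 N. Pads are 20 mm wide; open, the fingers measure 119 mm over their backs; the gripper's body (75 mm by 180 mm) begins 59 mm behind the grasp point.
Start: joints at [-1.293, 0.491, 1.559, -0, 1.092, -0.106], TCP at [0.234, -0.58, 0.215] pointing down, gripper open.
Joint ranges: [-3.1, 3.1], [-0.84, 2.19], [0.05, 2.79], [-1.13, 4.28], [0.06, 2.93], [-2.69, 2.69]. Speed limits (rad/s): [2.22, 2.22, 2.79, 3.14, 3.14, 3.14].

### API

Orientations are given as [roll, pitch, yaw] about the fixed x, y, z axes, in that order (R = Rz(yaw) Ry(pitch) Rx(roll)).
In Python, from rig import ctrl, eyes gives the robot as it stands. The module is installed in compiled form; this text tells all that it offers.
- The arm moves only by the shell command python3 -m creep 'ROWS' [OPENING]. ROWS is JSON, a list of rows, each a list of 6 numbers: the shift along the tool's x, y, z in mm, then the turn, a rotation vector about the tool's x, y, z in degrees. In form: [[dx, dy, dz, rx, ry, rz], ...]. A call has 1 to 10 rows; each row is the pose to reach, as a shift and turn from the pose commanded when the call began, along the tool's axes at that moment; what a row does not reach only later rows make up. A row lasts 1/12 s, in which the tool goes at most 41.7 mm and 7.16 degrees, less where a joint would pass 70% of its speed; a pose out of reach is approached as far as the arm can. A call with a gripper value outside its range is refused whole. OPENING is the closure, from -1 (fully open) to 1 (shut), so that 0 is half open, set as the call begins (- or left out, the last holds). The fingers move at their own pace and stop on an object; the grip force is fixed at half the most. Time passes only in rows, so rows that repeat a pose let the fingers close. It gives the time, the measured TCP pose, the force, the opening and the grip force at its end, in the units of the state.
- ctrl.get_state(): the state, without advancing time (a new reading comes with each control period).
- eyes.get_image(name): name is "scene" or "top"; returns the picture (384x512x3 uint8, blue, green, red); there is no depth.
- eyes.calibration(name): a dict with "fx", "fy", "cx", "cy" (pixels), "dist_coeffs" ([k1, k2, p1, p2, k3] as OpenCV has them; the pictures are not rectified), "R" (3x3) and "t" (3): a world point X has camera coordinates R X + t. Camera axes: x right, y down, z forward; pixel columns grow to the right and rows downward; lengths in m; the calibration is good to about 2 mm. A picture is of the moment at which its call begins. calibration takes no time and is no camera call.
- ctrl.finish_job(): hands the job in; it is judged then, once.
The state is a dict: "time_s": time; "joints": joint angles; "qvel": joint speeds; "tau": joint torques, N m; "tool_pos": TCP position; "tcp_rot": TCP orientation; "ft_force": force on the tool from outside, world axes, zero at the start; "ft_torque": the same for the moment, N m; "grip_width": finger opening in m; "finger_force": force on a finger pad.
Only numpy, scipy, OpenCV 4.12 (cv2) and the standard library are available. Lean on these libraries where they do the work, as an engineer would, in place of code of your own. Each camera call takes 0.05 s, during which the arm holds its last target. There are 200 camera calls.

## Working session

There is one attempt and no reset: what is moved stays moved. The work goes in short steps, Python scripts to look and compute and a shell command to move; the robot and the scene stay as the last step left them, time stands still between calls to the robot, and variables do not carry over. Pictures are saved under pics/ and viewed, at most 10 in all, crops included, and the job is handed in when it is done.

```bash
mkdir -p pics
python3 - <<'E'
from rig import ctrl,eyes
import cv2,numpy as np
for n in("scene","top"):
    cv2.imwrite(f"pics/{n}0.png",eyes.get_image(n)); c=eyes.calibration(n); print(n,c["fx"],np.round(-np.array(c["R"]).T@c["t"],3),np.round(c["R"],2).tolist())
s=ctrl.get_state();print(s["time_s"],s["tool_pos"],s["tcp_rot"],s["ft_force"])
E
```

```text
scene 372.59534892404605 [0.268 0.594 0.761] [[-0.89, -0.46, 0.01], [-0.36, 0.68, -0.64], [0.29, -0.57, -0.77]]
top 412.1155601901298 [0.366 0.125 0.908] [[0.0, -1.0, 0.01], [-0.98, -0.0, -0.18], [0.18, -0.01, -0.98]]
0.1 [ 0.23400158 -0.57930329  0.21412005] [-3.14057515e+00 -1.35657021e-04  3.83806740e-01] [-1.07834909  0.46246231 -0.28959394]
```

View pics/scene0.png

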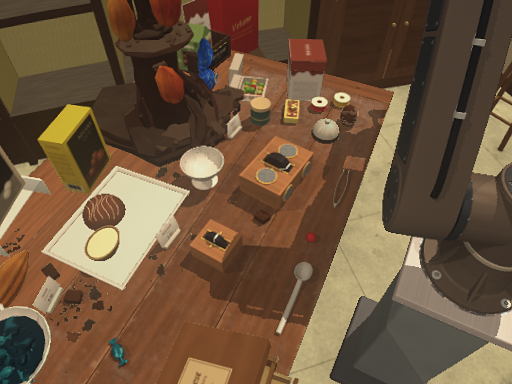

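View pics/top0.png

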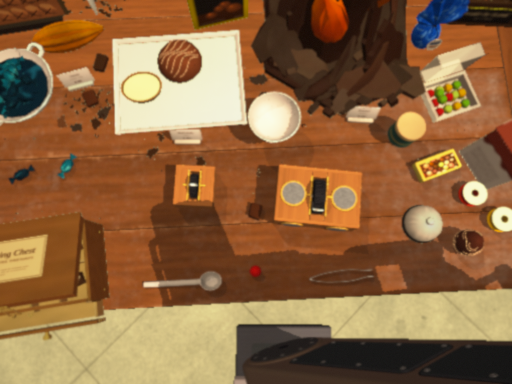

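The top view shows the speaker at about (319,196) and the dimmer at about (194,185), to its left. I'll enlarge the speaker.

Run:
```python
import cv2,numpy as np
a=cv2.imread("pics/top0.png")[155:240,265:375];b=cv2.imread("pics/scene0.png")[130:215,230:320]
f=lambda i:cv2.resize(i,None,fx=7,fy=7,interpolation=cv2.INTER_CUBIC)
cv2.imwrite("pics/c_top.png",f(a));cv2.imwrite("pics/c_scene.png",f(b))
```

```text
(no output)
```

View pics/c_top.png

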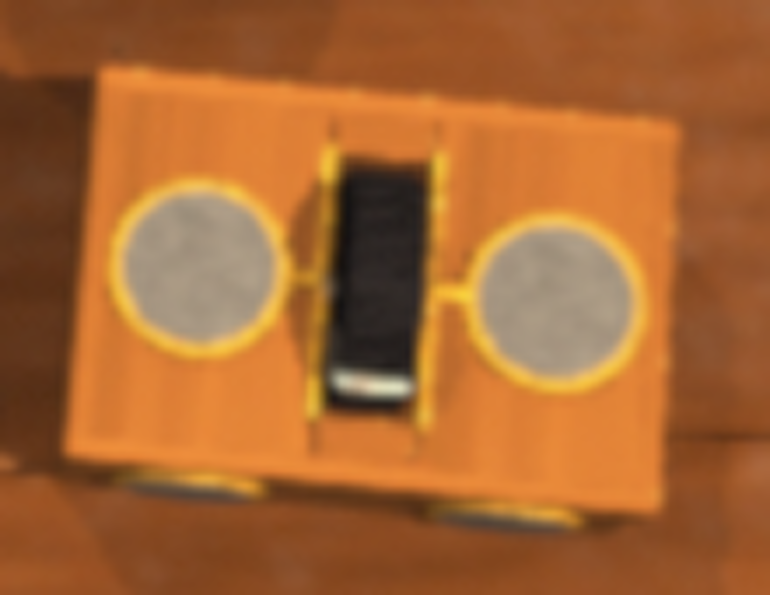

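View pics/c_scene.png

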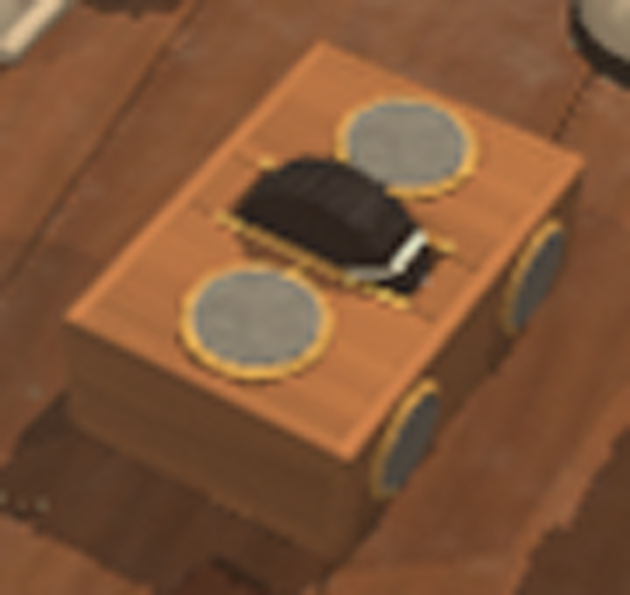

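The top crop shows the case-top corners at (100,68), (680,125), (660,512), (67,457), grille centres at (200,267) and (555,303), and the bar near the front at (371,384). In the scene crop the bar's rim face is at about (408,252).

```bash
cat > h.py <<'E'
from rig import ctrl,eyes
import cv2,numpy as np
from scipy.optimize import least_squares
def proj(n,P):
    c=eyes.calibration(n);K=np.array([[c["fx"],0,c["cx"]],[0,c["fy"],c["cy"]],[0,0,1]])
    return cv2.projectPoints(np.float64(P),cv2.Rodrigues(np.float64(c["R"]))[0],np.float64(c["t"]),K,np.float64(c["dist_coeffs"]))[0][:,0]
def W(p,L):
    c,s=np.cos(p[2]),np.sin(p[2]);return np.float64(L)@np.array([[c,s,0],[-s,c,0],[0,0,1]])+[p[0],p[1],0]
def bar(p,a,y=0): return W(p,[[.036*np.sin(a),y,.056+.036*np.cos(a)]])
E
python3 - <<'E'
from h import *
cr=lambda l,o:(np.float64(l)+.5)/7-.5+o
T=cr([(100,68),(680,125),(660,512),(67,457)],(265,155));S=cr([(322,42),(585,160),(348,458),(70,316)],(230,130))
LT=[[.06,.088,.066],[.06,-.088,.066],[-.06,-.088,.066],[-.06,.088,.066]]
LS=[LT[0+i] for i in (0,1,2,3)]
# scene: camera at y=+.59 looking -y,+... : order by best fit
best=None
for k in range(4):
    L=[LT[(i+k)%4] for i in range(4)]
    r=least_squares(lambda p:np.r_[(proj("top",W(p,LT))-T).ravel(),(proj("scene",W(p,L))-S).ravel()],[.5,0,0])
    if best is None or r.cost<best[0].cost: best=(r,k)
r,k=best;p=r.x;print(k,r.cost,p,np.round(r.fun,1))
rt=least_squares(lambda p:(proj("top",W(p,LT))-T).ravel(),p);print("top only",rt.x,rt.cost)
bt=cr([(371,384)],(265,155));bs=cr([(408,252)],(230,130))
for a in range(-75,1,15):
    A=np.radians(a);print(a,proj("top",bar(p,A))-bt,proj("scene",bar(p,A))-bs)
print(W(p,[[0,0,.093]]))
np.save("p.npy",p)
E
```

```text
1 3.852677786585772 [ 0.52417347 -0.01650569 -0.09602046] [ 0.  -1.   0.6 -1.1  0.5  0.3 -0.3 -0.3  0.1  0.1  1.2  0.3  0.9  1.2
 -0.6  0.8]
top only [ 0.52313026 -0.01603119 -0.09411152] 0.8336590864334273
-75 [[-0.22842061  2.28291436]] [[1.62321136 3.86242311]]
-60 [[ 0.57274243 -0.06066583]] [[0.63580986 0.95079735]]
-45 [[ 1.36150102 -3.38220765]] [[-1.12690847 -1.99746105]]
-30 [[ 2.07830708 -7.45339862]] [[-3.54349311 -4.76400941]]
-15 [[  2.66745703 -11.97492532]] [[-6.4375822  -7.14141252]]
0 [[  3.08287749 -16.60283488]] [[-9.59320222 -8.95274676]]
[[ 0.52417347 -0.01650569  0.093     ]]
```

The fit is good: the speaker is at (0.524, -0.0165) with yaw -0.096, and the bar is at about -60°, i.e. 4 clicks short. I'll shut the gripper and approach.

```bash
python3 -m creep '[[30,-26,0,0,0,3],[60,-53,0,0,0,6],[90,-80,0,0,0,9],[120,-106,0,0,0,12],[150,-132,0,0,0,15],[180,-159,0,0,0,18],[210,-185,10,0,0,21],[240,-212,20,0,0,24],[270,-238,30,0,0,27.5],[280,-247,30,0,0,27.5]]' 1
cat > s.py <<'E'
from h import *
p=np.load("p.npy");s=ctrl.get_state();x,y,z=s["tool_pos"];c,k=np.cos(p[2]),np.sin(p[2]);dx,dy=x-p[0],y-p[1]
print("t",s["time_s"],"local mm",np.round([1e3*(c*dx+k*dy),1e3*(-k*dx+c*dy),1e3*z],1),"rot",np.round(s["tcp_rot"],3),"F",np.round(s["ft_force"],1),s["grip_width"])
E
python3 s.py
```

```text
time_s: 0.93
tool_pos: [0.4016, -0.2415, 0.1832]
tcp_rot: [-3.14, 0.002, -0.098]
ft_force: [0.1, -0.5, 0.6]
grip_width: 0.0338
finger_force: 0.0
t 0.9333 local mm [-100.5 -235.7  183.2] rot [-3.14e+00  2.00e-03 -9.80e-02] F [ 0.1 -0.5  0.6] 0.033847220100709126
```

```bash
python3 -m creep '[[12,-30,0,0,0,0],[24,-60,0,0,0,0],[36,-90,8,0,0,0],[48,-120,16,0,0,0],[60,-150,24,0,0,0],[72,-180,32,0,0,0],[84,-210,40,0,0,0],[92,-230,55,0,0,0],[92,-236,65,0,0,0],[92,-236,65,0,0,0]]' 1; python3 -m creep '[[0,0,0,0,0,0],[0,0,0,0,0,0],[0,0,0,0,0,0]]'; python3 s.py
```

```text
time_s: 1.77
tool_pos: [0.5144, -0.0183, 0.1176]
tcp_rot: [-3.141, 0.004, -0.094]
ft_force: [-1.0, -0.1, -0.6]
grip_width: 0.0002
finger_force: 0.0
time_s: 2.02
tool_pos: [0.5154, -0.0207, 0.1203]
tcp_rot: [3.141, -0.001, -0.098]
ft_force: [0.6, 0.5, 0.1]
grip_width: 0.0003
finger_force: 0.0
t 2.0167 local mm [ -8.4  -5.  120.3] rot [ 3.141e+00 -1.000e-03 -9.800e-02] F [0.6 0.5 0.1] 0.00030292576121486914
```

Run:
```python
from h import *
a=eyes.get_image("top")[145:245,255:375];b=eyes.get_image("scene")[90:210,210:320]
f=lambda i:cv2.resize(i,(390,390*i.shape[0]//i.shape[1]),interpolation=cv2.INTER_CUBIC)
a,b=f(a),f(b);h=max(len(a),len(b));q=lambda i:cv2.copyMakeBorder(i,0,h-len(i),0,0,0)
cv2.imwrite("pics/near.png",np.hstack([q(a),q(b)]))
```

```text
(no output)
```

View pics/near.png

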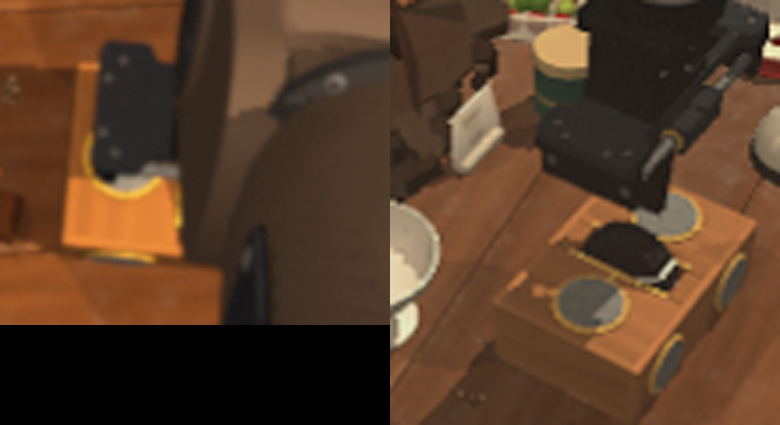

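The fingers hover over the wheel and the bar stays visible in the scene view. I'll descend into contact.

```bash
python3 -m creep '[[0,-4,10,0,0,0],[0,-4,20,0,0,0],[0,-4,26,0,0,0],[0,-4,28,0,0,0],[0,-4,29,0,0,0],[0,-4,29,0,0,0],[0,-4,29,0,0,0]]'; python3 s.py
```

```text
time_s: 2.7
tool_pos: [0.5158, -0.0156, 0.0906]
tcp_rot: [3.142, 0.0, -0.096]
ft_force: [-1.8, -0.3, 7.5]
grip_width: 0.0004
finger_force: 3.6
t 2.7 local mm [-8.4  0.1 90.6] rot [ 3.142  0.    -0.096] F [-1.8 -0.3  7.5] 0.00038268923039735334
```

```bash
python3 -m creep '[[2,0,0,0,0,0],[4,0,0,0,0,0],[6,0,0,0,0,0],[8,0,0,0,0,0],[10,0,0,0,0,0],[12,0,0,0,0,0],[14,0,0,0,0,0],[16,0,0,0,0,0],[18,0,0,0,0,0],[18,0,0,0,0,0]]'; python3 s.py
cat > b.py <<'E'
import sys
from h import *
im=eyes.get_image("scene");p=np.load("p.npy")
for a in range(-75,31,15): print(a,np.round(proj("scene",bar(p,np.radians(a)))[0],1))
c=im[130:180,250:310];cv2.imwrite(sys.argv[1],cv2.resize(c,None,fx=10,fy=10,interpolation=cv2.INTER_CUBIC))
E
python3 b.py pics/b1.png
```

```text
time_s: 3.53
tool_pos: [0.5345, -0.0174, 0.0908]
tcp_rot: [3.141, -0.001, -0.096]
ft_force: [0.6, 0.3, 5.7]
grip_width: 0.0001
finger_force: 3.3
t 3.5333 local mm [10.3  0.1 90.8] rot [ 3.141e+00 -1.000e-03 -9.600e-02] F [0.6 0.3 5.7] 7.234370208289057e-05
-75 [289.5 169.4]
-60 [288.5 166.5]
-45 [286.7 163.6]
-30 [284.3 160.8]
-15 [281.4 158.4]
0 [278.3 156.6]
15 [275.1 155.5]
30 [272.1 155.2]
```

View pics/b1.png

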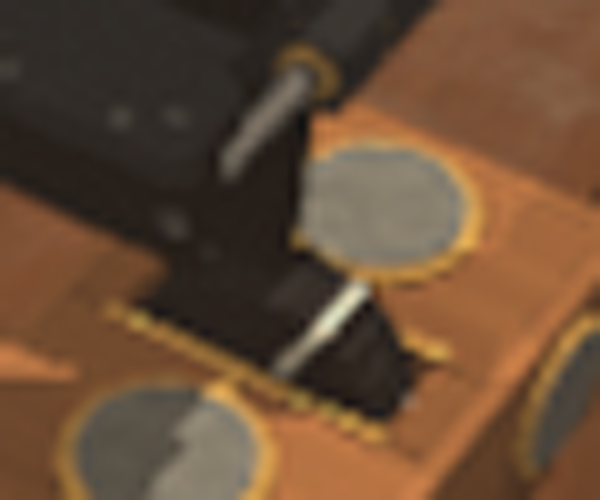

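The bar's rim face is at about (284,160.5), which matches -30°, so it advanced two clicks. I'll lift, go back and repeat.

```bash
python3 -m creep '[[0,0,-8,0,0,0],[0,0,-16,0,0,0],[-8,0,-16,0,0,0],[-18,0,-16,0,0,0],[-18,0,-16,0,0,0],[-18,0,-8,0,0,0],[-18,0,-2,0,0,0],[-18,0,0,0,0,0],[-18,0,0,0,0,0],[-18,0,0,0,0,0]]'; python3 s.py;  python3 -m creep '[[2,0,0,0,0,0],[4,0,0,0,0,0],[6,0,0,0,0,0],[8,0,0,0,0,0],[10,0,0,0,0,0],[12,0,0,0,0,0],[14,0,0,0,0,0],[16,0,0,0,0,0],[18,0,0,0,0,0],[18,0,0,0,0,0]]';python3 s.py; python3 -m creep '[[0,0,-8,0,0,0],[0,0,-20,0,0,0],[-10,0,-50,0,0,0],[-10,30,-80,0,0,0],[-10,60,-100,0,0,0],[-10,90,-120,0,0,0],[-10,120,-120,0,0,0],[-10,150,-120,0,0,0],[-10,160,-120,0,0,0],[-10,160,-120,0,0,0]]'; python3 b.py pics/b2.png
```

```text
time_s: 4.42
tool_pos: [0.5161, -0.0157, 0.0903]
tcp_rot: [3.142, 0.0, -0.096]
ft_force: [-1.3, 0.2, 7.6]
grip_width: 0.0004
finger_force: 3.9
t 4.4167 local mm [-8.1  0.  90.3] rot [ 3.142  0.    -0.096] F [-1.3  0.2  7.6] 0.00039190117819660016
time_s: 5.25
tool_pos: [0.5347, -0.0175, 0.0906]
tcp_rot: [3.141, -0.001, -0.096]
ft_force: [1.9, -0.8, 8.3]
grip_width: 0.0004
finger_force: 4.0
t 5.25 local mm [10.6  0.  90.6] rot [ 3.141e+00 -1.000e-03 -9.600e-02] F [ 1.9 -0.8  8.3] 0.00044688271971563844
time_s: 6.08
tool_pos: [0.5081, -0.1774, 0.2102]
tcp_rot: [-3.142, 0.001, -0.099]
ft_force: [0.1, 0.4, -0.3]
grip_width: 0.0003
finger_force: 0.0
-75 [289.5 169.4]
-60 [288.5 166.5]
-45 [286.7 163.6]
-30 [284.3 160.8]
-15 [281.4 158.4]
0 [278.3 156.6]
15 [275.1 155.5]
30 [272.1 155.2]
```

View pics/b2.png

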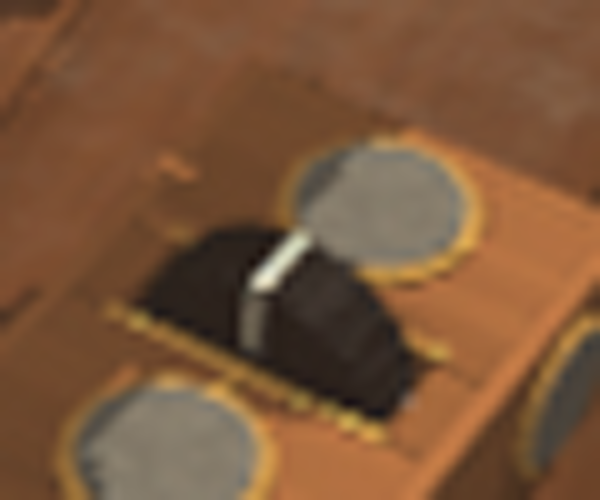

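The bar's rim face is at (278,156). The prediction is (278.3,156.6) for 0 and (275.1,155.5) for the next click, so it rests on the right click. The arm is clear, so I'm handing in.

```bash
python3 -c "
from rig import ctrl
print(ctrl.finish_job())"
```

```text
the job is handed in; nothing more can be done
None
```

The speaker's wheel was rolled on four clicks, and in the last picture its index bar stands level with the pointers. The dimmer was not touched, the arm is clear, and the job was handed in at about 6 s.

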